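# Load the dish viewer and hold its focus lever at the third click

## Robot

A 6-joint arm with a two-finger parallel gripper is mounted at the origin on a cart in front of the work surface, level with it; the furniture and walls round the work are solid. World frame = base frame: x ahead of the robot, y to its left, z up, the work surface at z = 0. Lengths are in m, angles in rad, forces in N, time in s.
With the tool pointing down it reaches from about 0.25 to 0.775 m from the base axis. Payload 8.9 kg.
Tool frame: the origin (TCP) lies at the very end of the fingers, on their centre line; the grasp point (between the pads) lies 19 mm behind it; z points along the fingers, y is the direction in which the jaws open and shut (so a half turn about z gives the same grasp; the last joint's range is limited). The gripper opens to 85 mm and grips with 20 to 120 N. Pads are 22 mm wide; open, the fingers measure 114 mm over their backs; the gripper's body (76 mm by 85 mm) begins 54 mm behind the grasp point. The pads swing forward as they close: fully open they stand 13 mm farther back than shut.
Start: joints at [-1.385, 0.291, -0.153, 1.127, 0, 1.431], TCP at [0.168, -0.498, 0.231] pointing down, gripper open.
Joint ranges: [-2.52, 2.52], [-0.91, 1.74], [-1.3, 1.37], [-1.96, 2.02], [-1.52, 1.47], [-3.14, 3.14]. Speed limits (rad/s): [2.22, 2.22, 2.79, 3.14, 3.14, 3.14].

## Interface

Orientations are given as a rotation vector (axis times angle).
In Python, from rig import status, vision, manip gives the robot as it stands. The module is installed in compiled form; this text tells all that it offers.
- The arm moves only by the shell command python3 -m crank 'ROWS' [FORCE]. ROWS is JSON, a list of rows, each an object with "claw": the gripper command: -1 is fully open, 1 is shut, values between are in proportion; "translation": the shift along the tool's x, y, z in mm, a list of three; "spin": the turn about the tool's z in rad. In form: [{"claw": claw, "translation": [x, y, z], "spin": spin}, ...]. A call has 1 to 5 rows; each row shifts and turns the pose as measured when the row begins, along the tool's axes as they then stand; what a row does not reach is not made up. A row lasts 1/12 s, in which the tool goes at most 41.7 mm and 7.16 degrees, less where a joint would pass 70% of its speed; a pose out of reach is approached as far as the arm can. A call is refused whole if a number of a shift passes 41.7 or a number of a turn 0.125, either way. A call with a gripper value outside its range is refused whole. The fingers move at their own pace and stop on an object; FORCE is the grip in N (left out, the last holds). Time passes only in rows, so rows that do not move let the fingers close. It gives the time, the measured TCP pose, the force and the opening at its end, in the units of the state.
- status.read_state(): the state, without advancing time (a new reading comes with each control period).
- vision.grab_frame(name): name is "scene" or "side" or "wrist"; returns the picture (480x640x3 uint8, red, green, blue); there is no depth.
- vision.calibration(name): a dict with "camera_matrix" (3x3 intrinsics, pixels), "extrinsics" (4x4, takes a point from camera to world coordinates); the wrist camera has in their place "tool_from_camera" (4x4, takes a point from camera to tool coordinates, whose origin is the TCP and whose axes are the flange's). Camera axes: x right, y up, looking along -z (the intrinsics and any distortion apply to the point x, -y, -z); pixel columns grow to the right and rows downward; lengths in m; the calibration is good to about 2 mm. A picture is of the moment at which its call begins: read the wrist's pose just before it. calibration takes no time and is no camera call.
- manip.finish_job(): hands the job in, once; it reports no verdict.
The state is a dict: "time": time; "q": joint angles; "qd": joint speeds; "joint_torque": joint torques, N m; "tcp_pos": TCP position; "eef_rot": TCP orientation; "contact_force": force on the tool from outside, world axes, zero at the start; "ft_torque": the same for the moment, N m; "finger_gap": finger opening in m.
Only numpy, scipy, OpenCV 4.12 (cv2) and the standard library are available. Lean on these libraries where they do the work, as an engineer would, in place of code of your own. Each camera call takes 0.05 s, during which the arm holds its last target.

## Task

Slide the tray with its dish into the slotted lens stand until it is fully home against the back stop, and let go of it. Then take the lens lever by its upright knob and swing it away from its rest exactly three clicks, never on to a fourth, and finish while still holding it there: the lever springs back if let go. Keep the dish upright in the tray and leave the beaker, bottle and timer alone.

Things in the scene. Friction and masses are not known exactly. Their poses are not given: they have to be found in the camera images.
- stand: Lens stand fixed to the bench; place and turn vary. Origin on the bench where the centre of the tray's pan is when home; +x points into the dock, z up. Two aluminium rails along x, 24 mm high, inner faces at y = -44 and +44 mm, x = -40 to +42; back stop's face at x = +42. The tray slides on the bench itself: no floor or sill. Solid grey base with the lever from x = 50 to 195.
- tray: Loose steel tray, about 0.3 kg. Origin under the centre of its square pan, 84 x 84 x 16 mm (4 mm walls, floor). +x enters the dock first. On the -x side a flat tongue carries an upright black grip tab: centre x = -117 mm, 40 mm long in x, 10 mm thick in y, top 46 mm above the bench, tongue 28 mm wide, 4 mm high. It starts before the mouth (origin at stand x = -275 to -235), roughly facing it.
- dock_mouth (a point): Middle of the dock's mouth, on the bench at stand x = -40 mm. From here the rails flare outwards to x = -66. Lips on the rails reach inwards over the tray's rim: 78 mm apart, underside 20 mm above the bench.
- lens (a point): Centre of the round lens, 52 mm across and 16 mm high, hanging over the dock 135 mm above the bench; it sinks 25 mm per radian of lever. Its arm leads back to a column at stand x = 64 mm, 188 mm high.
- dish: Open round metal dish standing loose in the tray's pan: 64 mm across, 21 mm high, about 20 g, origin at the centre of its underside.
- click_lever (a joint): Lever angle (rad): 0 at rest, growing anticlockwise from above. Tooth crests at 0.12, 0.36, 0.60, 0.84; notches at 0.24 (first click), 0.48 (second), 0.72 (third), 0.96 (fourth); end stop 1.44. A spring pulls it back to 0 over the clicks when let go. The push at the knob sinks past each crest, is least (2 to 5 N) just before a notch, and steps up to 7 to 10 N on leaving it.
- lever_axis (a point): Point on the lever's upright pivot axis, 80 mm above the bench, at x = 135, y = 0 mm of the stand. The lever is 100 mm long from this axis to the knob's axis; at rest it points 0.25 rad clockwise (seen from above) from the stand's +x.
- lever_grip (a point): Middle height to grip on the lever's upright round knob: black, 16 mm across, standing from 50 to 105 mm above the bench; this point is on its axis, 80 mm above the bench. The knob moves with the lever and is fixed to it.
- beaker: Bystander: glass beaker, 75 mm across, 94 mm high, origin at its underside. Leave alone.
- bottle: Bystander: square white bottle, 62 x 62 x 142 mm, origin at its underside. Leave alone.
- timer: Bystander: small flat timer, 58 x 58 x 18 mm, origin at its underside. Leave alone.

How it is judged:
On the way, in this order (a step that is already met when the one before it is completed fails the run):
1. the tray is fully home in the stand with its dish and has been let go, the lever still at rest (x of tray in the frame of stand between -0.006 and 0.006 m and y of tray in the frame of stand between -0.005 and 0.005 m and z of tray in the frame of stand below 0.006 m and angle between the x axis of tray and the x axis of stand, either way round below 0.08 rad and angle between tray's own z axis and vertical below 0.06 rad and horizontal distance between dish and tray below 0.014 m and angle between dish's own z axis and vertical below 0.1 rad and value of joint click_lever below 0.12 rad and contact force between the fingers and tray below 0.1 N), for 0.2 s.
2. the lever is held in the third click (value of joint click_lever between 0.61 and 0.83 rad and contact force between the fingers and click_lever above 1 N), for 0.3 s.
At the end, for the whole second after the job is handed in: The tray stands fully home (within 6 mm of the back stop, within 5 mm sideways and 0.08 rad, flat on the bench) and untouched by the fingers, the dish is upright in its pan, and the fingers hold the lever knob still (over 1 N of contact) with the lever in its third click, between 0.61 and 0.83 rad (all of step 2 and x of tray in the frame of stand between -0.006 and 0.006 m and y of tray in the frame of stand between -0.005 and 0.005 m and z of tray in the frame of stand below 0.006 m and angle between the x axis of tray and the x axis of stand, either way round below 0.08 rad and angle between tray's own z axis and vertical below 0.06 rad and horizontal distance between dish and tray below 0.014 m and angle between dish's own z axis and vertical below 0.1 rad and velocity of joint click_lever between -0.05 and 0.05 rad/s and contact force between the fingers and tray below 0.1 N); the arm keeps its last pose, push and grip.
It fails at once if the lever goes over to the fourth click (value of joint click_lever above 0.86 rad).
It fails at once if the dish is tipped or leaves the tray (horizontal distance between dish and tray above 0.03 m or angle between dish's own z axis and vertical above 0.5 rad).
It fails at once if a bystander is disturbed (distance of any of beaker, bottle, timer from where it was at the start of the episode above 0.02 m).
It also fails if it takes over 70 s, if anything falls off the work surface, if the arm or the gripper's body presses on something with over 40 N, if the wrist force passes 120 N, or if a joint passes its speed limit or range.

## Working session

There is one attempt and no reset: what is moved stays moved. The work goes in short steps, Python scripts to look and compute and a shell command to move; the robot and the scene stay as the last step left them, time stands still between calls to the robot, and variables do not carry over. Pictures are saved under pics/ and viewed, and the job is handed in when it is done.

```bash
mkdir -p pics; ls; python3 - <<'E'
from rig import status, vision
import cv2, numpy as np
s=status.read_state()
for k,v in s.items(): print(k,np.round(v,4))
for n in ["scene","side","wrist"]:
    f=vision.grab_frame(n); cv2.imwrite(f"pics/{n}0.png",f[:,:,::-1])
    for k,v in vision.calibration(n).items(): print(n,k,np.round(v,4).tolist())
E
```

```text
pics
time 0.0
q [-1.3853  0.2913 -0.1541  1.1267 -0.      1.4315]
qd [-0.0009  0.0014 -0.0022  0.0011 -0.     -0.0007]
joint_torque [ 1.70000e-03 -5.37140e+01  3.31378e+01  1.57000e-02  0.00000e+00
  0.00000e+00]
tcp_pos [ 0.1674 -0.4971  0.2307]
eef_rot [-3.099e+00 -5.077e-01  1.000e-04]
contact_force [ 0.1972 -0.2507 -0.0683]
ft_torque [ 0.0063 -0.0556  0.0296]
finger_gap 0.0856
scene camera_matrix [[506.6672, 0.0, 313.5724], [0.0, 506.6672, 236.3586], [0.0, 0.0, 1.0]]
scene extrinsics [[0.6389, 0.3519, -0.6841, -0.5503], [-0.7693, 0.2932, -0.5676, -0.8683], [0.0009, 0.8889, 0.458, 0.8171], [0.0, 0.0, 0.0, 1.0]]
side camera_matrix [[440.6058, 0.0, 326.2544], [0.0, 440.6058, 236.8921], [0.0, 0.0, 1.0]]
side extrinsics [[-0.9915, 0.0685, -0.111, 0.3211], [-0.1293, -0.6244, 0.7703, 1.0504], [-0.0165, 0.7781, 0.628, 0.9656], [0.0, 0.0, 0.0, 1.0]]
wrist camera_matrix [[418.0684, 0.0, 319.097], [0.0, 418.0684, 240.0076], [0.0, 0.0, 1.0]]
wrist tool_from_camera [[0.0002, 0.9549, 0.2968, 0.0764], [1.0, -0.0003, 0.0001, -0.0001], [0.0002, 0.2968, -0.9549, -0.1431], [0.0, 0.0, 0.0, 1.0]]
```

View pics/scene0.png

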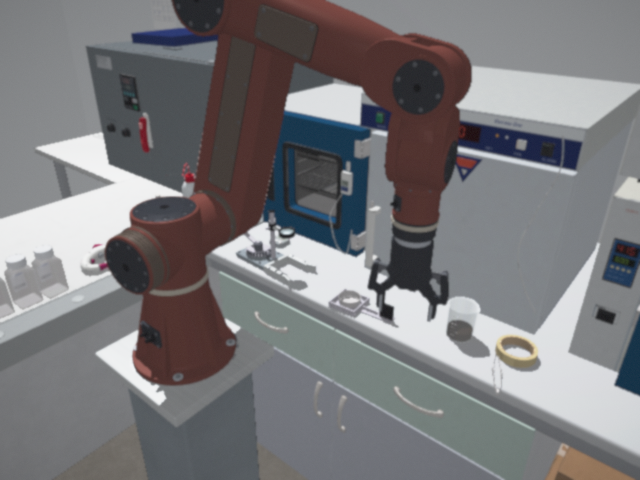

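View pics/side0.png

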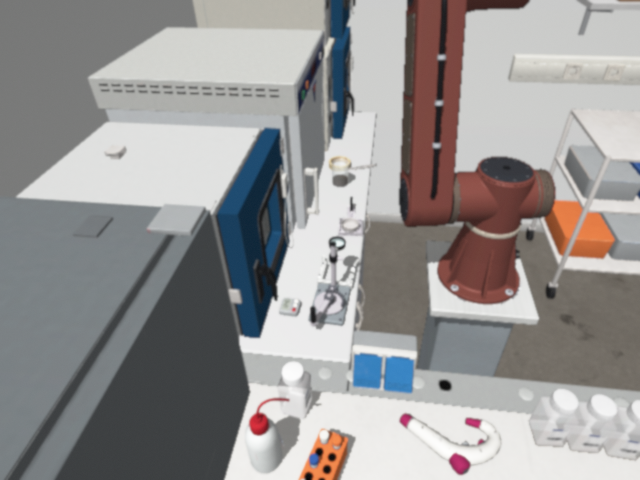

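View pics/wrist0.png

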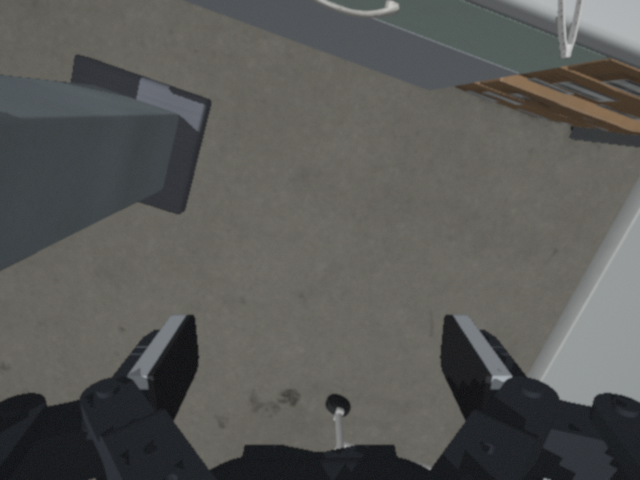

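```bash
python3 - <<'E'
import cv2
a=cv2.imread('pics/scene0.png')[200:340,220:560]; cv2.imwrite('pics/scz.png',cv2.resize(a,(800,330),interpolation=cv2.INTER_CUBIC))
a=cv2.imread('pics/side0.png')[140:340,260:400]; cv2.imwrite('pics/siz.png',cv2.resize(a,(420,600),interpolation=cv2.INTER_CUBIC))
E
```

```text
(no output)
```

View pics/scz.png

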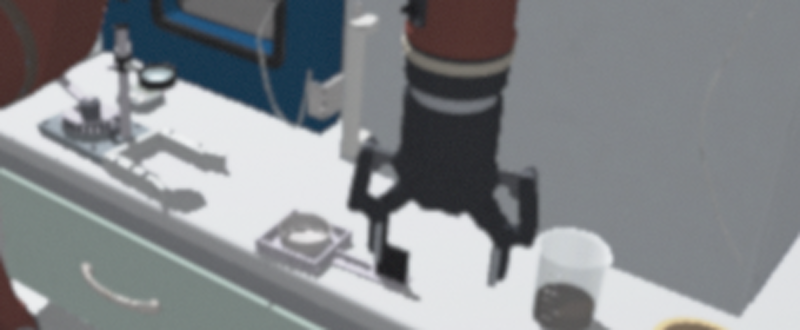

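View pics/siz.png

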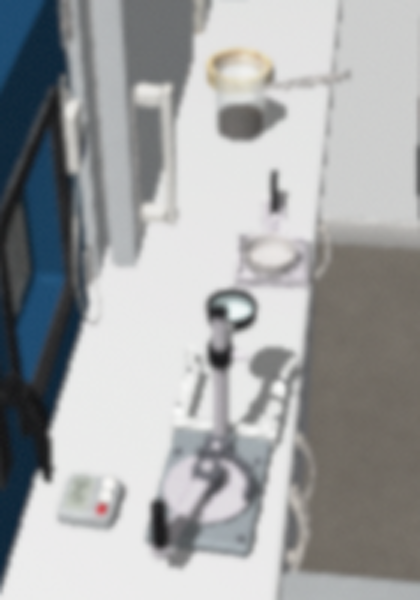

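```bash
cat > h.py <<'E'
import numpy as np, cv2
from rig import status, vision
from scipy.spatial.transform import Rotation as R
def cam(n,s=None):
    c=vision.calibration(n); K=np.array(c['camera_matrix'])
    if n=='wrist':
        s=s or status.read_state()
        T=np.eye(4);T[:3,:3]=R.from_rotvec(s['eef_rot']).as_matrix();T[:3,3]=s['tcp_pos']
        return K,T@np.array(c['tool_from_camera'])
    return K,np.array(c['extrinsics'])
def ray(C,u,v):
    K,T=C; d=np.linalg.inv(K)@[u,v,1]; d=T[:3,:3]@[d[0],-d[1],-d[2]]
    return T[:3,3],d/np.linalg.norm(d)
def onz(C,u,v,z):
    o,d=ray(C,u,v); return o+d*(z-o[2])/d[2]
def proj(C,p):
    K,T=C; q=T[:3,:3].T@(np.array(p)-T[:3,3]); x=K@[q[0],-q[1],-q[2]]; return x[:2]/x[2]
E
python3 - <<'E'
from h import *
S=cam('side');C=cam('scene')
z=lambda u,v:(260+u/3,140+v/3)
y=lambda u,v:(220+u/800*340,200+v/330*140)
for n,p,h in [('dish',(273,255),.02),('tabtop',(274,172),.046),('tabbot',(276,210),0.0),('panL',(238,283),.0),('panR',(307,284),.0),('panfarL',(243,236),.016),('panfarR',(308,237),.016),
 ('lens',(233,309),.135),('knobtop',(158,505),.105),('knobbot',(158,545),.05),('columntop',(218,312),.188),('baseNL',(150,545),.01),('baseNR',(248,553),.01),('baseFL',(178,430),.01),('baseFR',(272,437),.01),('timer',(92,497),.018),('beakertop',(240,75),.094),('beakerbot',(240,130),0)]:
    print(n,np.round(onz(S,*z(*p),h),3))
print()
for n,p,h in [('dish',(305,235),.02),('tabtop',(395,252),.046),('lens',(157,77),.135),('columntop',(123,30),.188),('knob',(88,108),.08),('panL',(257,242),.016),('panfront',(317,275),.0),('panR',(350,238),.016),('panback',(293,212),.016),('beaker',(565,310),0)]:
    print(n,np.round(onz(C,*y(*p),h),3))
E
```

```text
dish [ 0.41  -0.185  0.02 ]
tabtop [ 0.421 -0.321  0.046]
tabbot [ 0.416 -0.305  0.   ]
panL [ 0.448 -0.153  0.   ]
panR [ 0.368 -0.16  -0.   ]
panfarL [ 0.449 -0.224  0.016]
panfarR [ 0.372 -0.23   0.016]
lens [0.431 0.056 0.135]
knobtop [0.47  0.291 0.105]
knobbot [0.472 0.289 0.05 ]
columntop [0.437 0.126 0.188]
baseNL [0.486 0.257 0.01 ]
baseNR [0.395 0.256 0.01 ]
baseFL [0.482 0.105 0.01 ]
baseFR [0.386 0.104 0.01 ]
timer [0.549 0.211 0.018]
beakertop [ 0.48  -0.472  0.094]
beakerbot [ 0.481 -0.487 -0.   ]

dish [ 0.41  -0.201  0.02 ]
tabtop [ 0.416 -0.32   0.046]
lens [0.436 0.054 0.135]
columntop [0.429 0.104 0.188]
knob [0.392 0.137 0.08 ]
panL [ 0.367 -0.163  0.016]
panfront [ 0.378 -0.243  0.   ]
panR [ 0.444 -0.242  0.016]
panback [ 0.445 -0.158  0.016]
beaker [ 0.5   -0.489  0.   ]
```

```bash
python3 -m crank '[{"claw":-1,"translation":[34,-18,-8],"spin":0},{"claw":-1,"translation":[34,-18,-8],"spin":0},{"claw":-1,"translation":[34,-18,-8],"spin":0},{"claw":-1,"translation":[34,-18,-8],"spin":0},{"claw":-1,"translation":[34,-18,-8],"spin":0}]'
python3 -m crank '[{"claw":-1,"translation":[34,-18,-8],"spin":0},{"claw":-1,"translation":[34,-18,-8],"spin":0},{"claw":-1,"translation":[34,-18,-8],"spin":0},{"claw":-1,"translation":[0,0,0],"spin":-0.125},{"claw":-1,"translation":[0,0,0],"spin":-0.125}]'
python3 -m crank '[{"claw":-1,"translation":[0,0,0],"spin":-0.125},{"claw":-1,"translation":[0,0,0],"spin":-0.125},{"claw":-1,"translation":[0,0,0],"spin":-0.125},{"claw":-1,"translation":[0,0,0],"spin":-0.125},{"claw":-1,"translation":[0,0,0],"spin":-0.125}]'
python3 -m crank '[{"claw":-1,"translation":[0,0,0],"spin":-0.125},{"claw":-1,"translation":[0,0,0],"spin":-0.125},{"claw":-1,"translation":[0,0,0],"spin":-0.125},{"claw":-1,"translation":[0,0,0],"spin":-0.125},{"claw":-1,"translation":[0,0,0],"spin":0}]'
python3 - <<'E'
from h import *
s=status.read_state(); print(s['time'],s['tcp_pos'],s['eef_rot'],s['q'])
for n in ('wrist','scene','side'): cv2.imwrite(f'pics/{n}1.png',vision.grab_frame(n)[:,:,::-1])
E
```

```text
time: 0.57
tcp_pos: [0.2992, -0.357, 0.2687]
eef_rot: [-3.098, -0.489, 0.004]
contact_force: [1.4, -1.1, 0.3]
finger_gap: 0.0857
time: 0.98
tcp_pos: [0.3872, -0.2634, 0.2954]
eef_rot: [-3.012, -0.878, -0.001]
contact_force: [0.0, -0.5, 0.5]
finger_gap: 0.0854
time: 1.4
tcp_pos: [0.3885, -0.2606, 0.2949]
eef_rot: [-2.597, -1.758, -0.003]
contact_force: [1.0, -0.1, 0.7]
finger_gap: 0.0852
time: 1.82
tcp_pos: [0.388, -0.2599, 0.2939]
eef_rot: [-2.074, -2.35, -0.006]
contact_force: [1.3, -0.3, 0.2]
finger_gap: 0.0857
1.8167 [ 0.38795057 -0.2599014   0.29388081] [-2.07398231 -2.35012294 -0.0055222 ] [-0.7493598   0.1566523  -0.1625951   1.25882418  0.00333341  0.69675157]
```

View pics/wrist1.png

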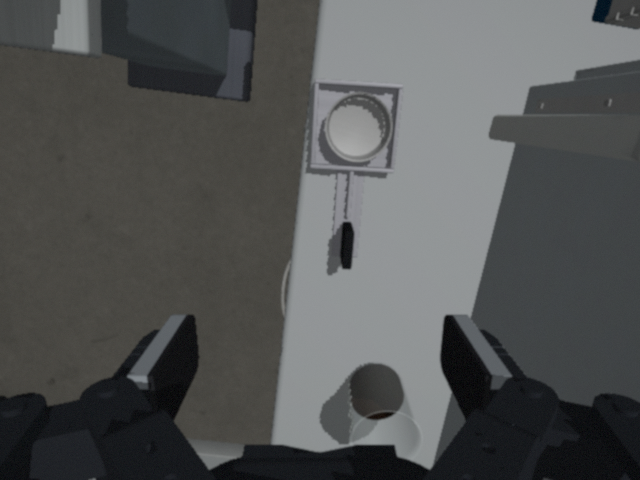

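```bash
python3 - <<'E'
from h import *
W=cam('wrist')
P={}
for n,p,h in [('a',(313,82),.016),('b',(404,84),.016),('c',(394,173),.016),('d',(308,170),.016),('tabA',(348,226),.046),('tabB',(347,266),.046),('tongue',(361,256),.004)]:
    P[n]=onz(W,*p,h); print(n,np.round(P[n],4))
c=(P['a']+P['b']+P['c']+P['d'])/4; print(c, [np.linalg.norm(P[i]-P[j]) for i,j in ('ab','bc','cd','da')])
f=(P['a']+P['b']-P['c']-P['d']);g=P['b']+P['c']-P['a']-P['d']
print(np.arctan2(f[1],f[0]),np.arctan2(g[1],g[0])+np.pi/2)
S=cam('side');
im=cv2.imread('pics/wrist1.png')[60:290,270:430]; cv2.imwrite('pics/w1z.png',cv2.resize(im,(417,600),interpolation=cv2.INTER_CUBIC))
E
```

```text
a [ 0.3704 -0.1578  0.016 ]
b [ 0.4562 -0.1497  0.016 ]
c [ 0.4607 -0.2336  0.016 ]
d [ 0.3746 -0.2406  0.016 ]
tabA [ 0.4193 -0.2858  0.046 ]
tabB [ 0.4238 -0.3268  0.046 ]
tongue [ 0.4422 -0.3287  0.004 ]
[ 0.41548976 -0.19540477  0.016     ] [np.float64(0.08614012091832252), np.float64(0.08409348312160578), np.float64(0.08643226548545857), np.float64(0.08291684256929235)]
1.6229789539548007 1.6581017501079298
```

View pics/w1z.png

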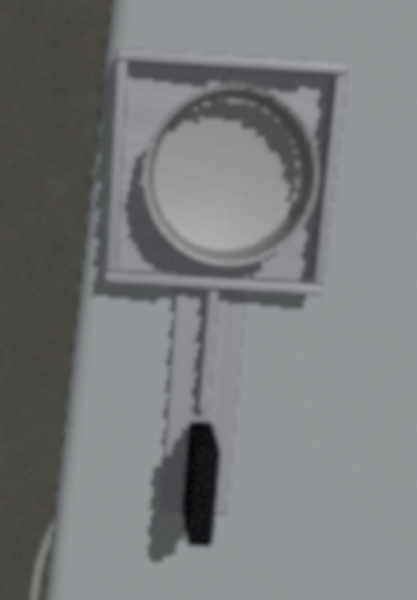

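```bash
python3 -m crank '[{"claw":-1,"translation":[38,8,-5],"spin":0},{"claw":-1,"translation":[38,8,-5],"spin":0},{"claw":-1,"translation":[38,8,-5],"spin":0},{"claw":-1,"translation":[38,8,-5],"spin":0},{"claw":-1,"translation":[38,8,-5],"spin":0}]'
python3 -m crank '[{"claw":-1,"translation":[38,8,-5],"spin":0},{"claw":-1,"translation":[38,8,-5],"spin":0},{"claw":-1,"translation":[38,8,-5],"spin":0},{"claw":-1,"translation":[38,8,-5],"spin":0},{"claw":-1,"translation":[0,0,0],"spin":0}]'
python3 - <<'E'
from h import *
s=status.read_state(); print(s['time'],s['tcp_pos'],s['eef_rot'],s['q'])
np.save('s2.npy',s,allow_pickle=True)
for n in ('wrist',): cv2.imwrite(f'pics/{n}2.png',vision.grab_frame(n)[:,:,::-1])
E
```

```text
time: 2.38
tcp_pos: [0.4076, -0.067, 0.3191]
eef_rot: [-2.122, -2.306, -0.003]
contact_force: [1.8, -0.3, 0.7]
finger_gap: 0.0857
time: 2.8
tcp_pos: [0.4272, 0.1, 0.3427]
eef_rot: [-2.14, -2.291, -0.009]
contact_force: [0.2, -0.8, -0.0]
finger_gap: 0.0852
2.8 [0.42720538 0.10002214 0.34266743] [-2.14041358 -2.29081122 -0.0092015 ] [ 0.05654435  0.08388672 -0.12096193  1.36614411  0.00870104  1.55948502]
```

View pics/wrist2.png

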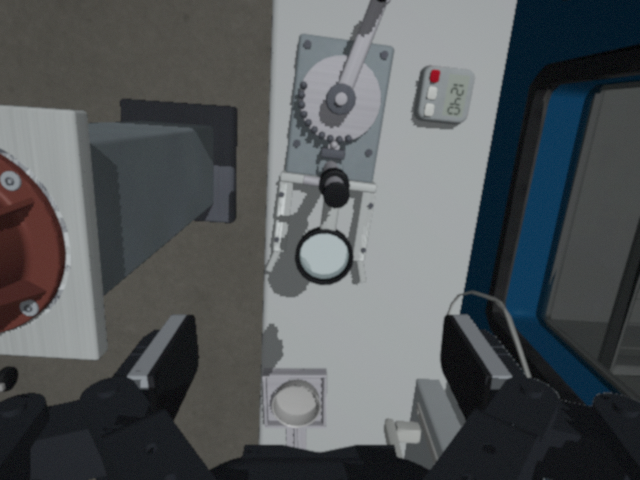

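```bash
python3 - <<'E'
import cv2
a=cv2.imread('pics/wrist2.png')
cv2.imwrite('pics/w2a.png',cv2.resize(a[150:300,255:395],(560,600),interpolation=cv2.INTER_CUBIC))
cv2.imwrite('pics/w2b.png',cv2.resize(a[0:200,275:410],(405,600),interpolation=cv2.INTER_CUBIC))
E
```

```text
(no output)
```

View pics/w2a.png

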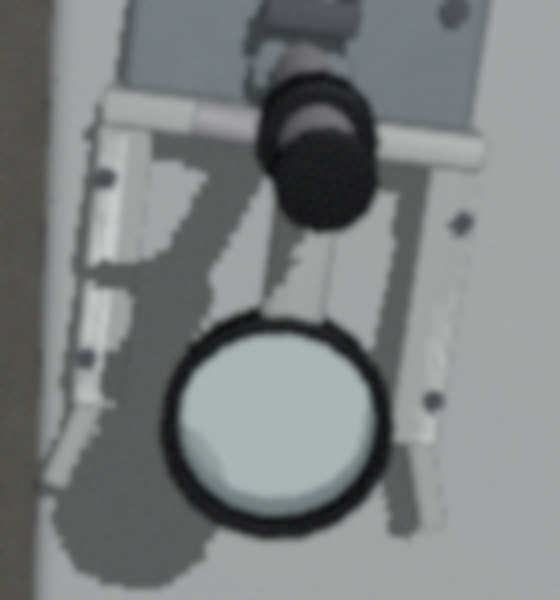

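View pics/w2b.png

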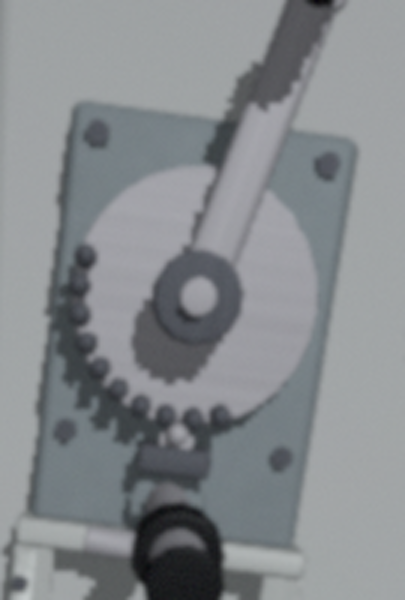

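```bash
python3 - <<'E'
from h import *
s=np.load('s2.npy',allow_pickle=True).item(); W=cam('wrist',s)
a=lambda u,v:(255+u/4,150+v/4); b=lambda u,v:(275+u/3,v/3)
q=lambda p,z:onz(W,*p,z)
L1,L2,R1,R2=[q(a(*p),.025) for p in [(105,178),(86,358),(460,224),(432,402)]]
print(*[np.round(x,4) for x in (L1,L2,R1,R2)])
mf,mb=(L2+R2)/2,(L1+R1)/2; d=mb-mf; print('mid',mf,mb,'head',np.arctan2(d[1],d[0]))
for l,r in ((L1,L2),(R1,R2)): d=l-r;print('rail head',np.arctan2(d[1],d[0]))
d=R1-L1; e=R2-L2; print('cross head',np.arctan2(d[1],d[0])+np.pi/2,np.arctan2(e[1],e[0])+np.pi/2)
print('stop ends',q(a(107,108),.024),q(a(483,150),.024))
print('lens',q(a(277,425),.135)); print('hub .08',q(b(198,297),.08),' .1',q(b(198,297),.1))
print('col',q(a(324,180),.188))
for z in (.01,.02): print('base',z,*[np.round(q(b(*p),z),4) for p in [(78,103),(355,143),(297,548),(33,515)]])
print('rail flare tips', q(a(50,485),.024),q(a(425,525),.024), 'rail end', q(a(88,402),.024),q(a(420,440),.024))
for n,p,z in [('A',(262,375),.016),('B',(327,370),.016)]: print(n,q(p,z))
print('timer',q((445,95),.018))
print('scene est lens')
E
```

```text
[0.3864 0.0861 0.025 ] [0.3832 0.0333 0.025 ] [0.4866 0.0798 0.025 ] [0.4839 0.0268 0.025 ]
mid [0.43354555 0.0300077  0.025     ] [0.43651624 0.08290331 0.025     ] head 1.514693921799334
rail head 1.5090887552163499
rail head 1.5202792602633226
cross head 1.508050633491944 1.506230332847157
stop ends [0.38607734 0.10544197 0.024     ] [0.49096871 0.10088204 0.024     ]
lens [0.43547141 0.05435741 0.135     ]
hub .08 [0.44193634 0.18933935 0.08      ]  .1 [0.44098143 0.18862476 0.1       ]
col [0.43863994 0.11972863 0.188     ]
base 0.01 [0.3986 0.2524 0.01  ] [0.4956 0.2463 0.01  ] [0.4904 0.104  0.01  ] [0.3895 0.1097 0.01  ]
base 0.02 [0.3991 0.2507 0.02  ] [0.4941 0.2448 0.02  ] [0.489  0.1055 0.02  ] [0.3902 0.1111 0.02  ]
rail flare tips [ 0.37398078 -0.00693201  0.024     ] [ 0.48576901 -0.01208171  0.024     ] rail end [0.38417556 0.01963242 0.024     ] [0.4817039  0.01452093 0.024     ]
A [ 0.37068321 -0.15492668  0.016     ]
B [ 0.45457075 -0.14170921  0.016     ]
timer [0.55450886 0.20305665 0.018     ]
scene est lens
```

```bash
python3 -m crank '[{"claw":-1,"translation":[-40,-3,0],"spin":0},{"claw":-1,"translation":[-40,-3,0],"spin":0},{"claw":-1,"translation":[-40,-3,0],"spin":0},{"claw":-1,"translation":[-40,-3,0],"spin":0},{"claw":-1,"translation":[-40,-3,0],"spin":0}]'
python3 -m crank '[{"claw":-1,"translation":[-40,-3,0],"spin":0},{"claw":-1,"translation":[-40,-3,0],"spin":0},{"claw":-1,"translation":[-40,-3,0],"spin":0},{"claw":-1,"translation":[-40,-3,0],"spin":0},{"claw":-1,"translation":[-40,-3,0],"spin":-0.125}]'
for i in 1 2 3 4; do python3 -m crank '[{"claw":-1,"translation":[0,0,4],"spin":-0.125},{"claw":-1,"translation":[0,0,4],"spin":-0.125},{"claw":-1,"translation":[0,0,4],"spin":-0.125},{"claw":-1,"translation":[0,0,4],"spin":-0.125},{"claw":-1,"translation":[0,0,4],"spin":-0.125}]' ; done
python3 -m crank '[{"claw":-1,"translation":[0,0,4],"spin":-0.125},{"claw":-1,"translation":[0,0,4],"spin":-0.125},{"claw":-1,"translation":[0,0,4],"spin":-0.125},{"claw":-1,"translation":[0,0,4],"spin":-0.125},{"claw":-1,"translation":[0,0,0],"spin":0}]'
python3 - <<'E'
from h import *
s=status.read_state(); print(s['time'],s['tcp_pos'],s['eef_rot'],s['q'])
np.save('s3.npy',s,allow_pickle=True)
for n in ('wrist',): cv2.imwrite(f'pics/{n}3.png',vision.grab_frame(n)[:,:,::-1])
E
```

```text
time: 3.27
tcp_pos: [0.4242, -0.104, 0.3402]
eef_rot: [-2.137, -2.294, -0.007]
contact_force: [1.1, -0.4, 0.9]
finger_gap: 0.0851
time: 3.68
tcp_pos: [0.4151, -0.3125, 0.3384]
eef_rot: [-2.018, -2.4, -0.006]
contact_force: [1.2, -0.6, 0.4]
finger_gap: 0.0854
time: 4.1
tcp_pos: [0.4075, -0.3278, 0.3147]
eef_rot: [-1.186, -2.901, -0.004]
contact_force: [-0.4, 0.1, 0.3]
finger_gap: 0.0853
time: 4.52
tcp_pos: [0.4011, -0.3327, 0.2922]
eef_rot: [-0.236, -3.123, -0.009]
contact_force: [-0.5, 0.0, 0.3]
finger_gap: 0.085
time: 4.93
tcp_pos: [0.3947, -0.337, 0.2699]
eef_rot: [0.736, -3.043, -0.016]
contact_force: [-0.1, 0.7, 0.3]
finger_gap: 0.0854
time: 5.35
tcp_pos: [0.3881, -0.3411, 0.2476]
eef_rot: [1.636, -2.671, -0.025]
contact_force: [0.6, 0.6, -0.8]
finger_gap: 0.0854
time: 5.77
tcp_pos: [0.3814, -0.3447, 0.229]
eef_rot: [2.251, -2.182, -0.034]
contact_force: [0.3, -0.1, 0.3]
finger_gap: 0.0855
5.7667 [ 0.38142578 -0.34471225  0.22900041] [ 2.25083378 -2.18238924 -0.03351996] [-0.87180075  0.28932364 -0.16176952  1.14033716 -0.00841866 -2.47338577]
```

View pics/wrist3.png

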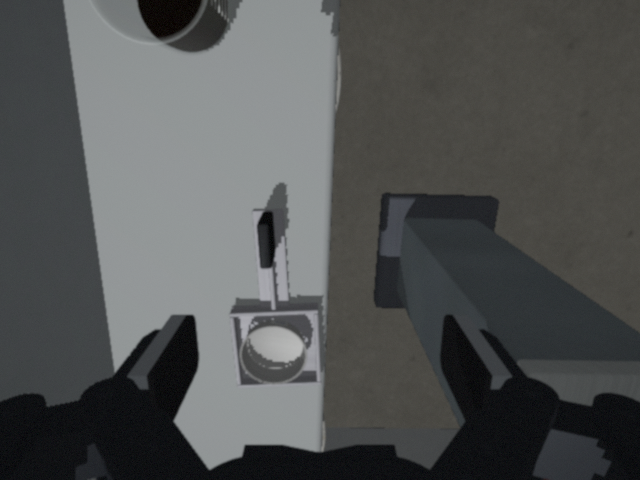

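```bash
python3 - <<'E'
from h import *
s=np.load('s3.npy',allow_pickle=True).item(); W=cam('wrist',s)
im=cv2.imread('pics/wrist3.png')
cv2.imwrite('pics/w3z.png',cv2.resize(im[195:395,220:335],(345,600),interpolation=cv2.INTER_CUBIC))
Rm=R.from_rotvec(s['eef_rot']).as_matrix(); print(np.round(Rm,3), 'head',np.arctan2(Rm[1,0],Rm[0,0]))
for n,p,z in [('tabTop end A',(267,214),.046),('tabtop end B',(265,267),.046),('a',(231,309),.016),('b',(320,305),.016),('c',(319,381),.016),('d',(239,384),.016)]:
    print(n,onz(W,*p,z))
E
```

```text
[[ 0.031 -0.999 -0.02 ]
 [-0.999 -0.031  0.01 ]
 [-0.011  0.019 -1.   ]] head -1.5400272491076195
tabTop end A [ 0.41985923 -0.33754631  0.046     ]
tabtop end B [ 0.4218445  -0.29197735  0.046     ]
a [ 0.45728799 -0.23685102  0.016     ]
b [ 0.37378905 -0.24282097  0.016     ]
c [ 0.37210343 -0.15847182  0.016     ]
d [ 0.45210305 -0.15355336  0.016     ]
```

View pics/w3z.png

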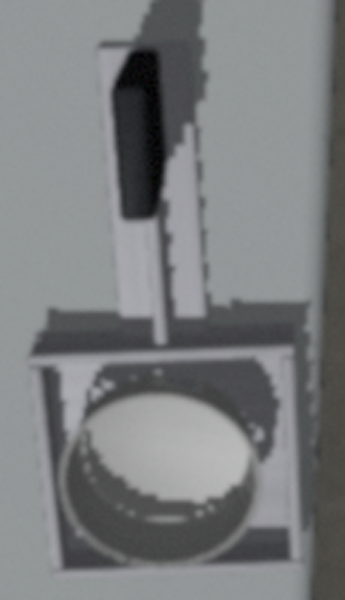

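```bash
python3 - <<'E'
from h import *
s=np.load('s3.npy',allow_pickle=True).item(); W=cam('wrist',s)
A=onz(W,220+130/3,195+88/3,.046);B=onz(W,220+139/3,195+217/3,.046);d=B-A
print(A,B,(A+B)/2,np.linalg.norm(d),np.arctan2(d[1],d[0]))
Rm=R.from_rotvec(s['eef_rot']).as_matrix()
h=np.arctan2(d[1],d[0])
print('tool delta mm',1000*Rm.T@(np.array([*((A+B)/2)[:2],.1])-s['tcp_pos']))
E
```

```text
[ 0.42286782 -0.3288825   0.046     ] [ 0.42073876 -0.29170522  0.046     ] [ 0.42180329 -0.31029386  0.046     ] 0.03723819506075222 1.6280016675067197
tool delta mm [-31.74145535 -43.91786367 128.52928626]
```

```bash
python3 -m crank '[{"claw":-1,"translation":[-8,-11,30],"spin":-0.04},{"claw":-1,"translation":[-8,-11,30],"spin":0},{"claw":-1,"translation":[-8,-11,30],"spin":0},{"claw":-1,"translation":[-8,-11,30],"spin":0},{"claw":-1,"translation":[0,0,0],"spin":0}]'
python3 - <<'E'
from h import *
s=status.read_state(); np.save('s4.npy',s,allow_pickle=True)
Rm=R.from_rotvec(s['eef_rot']).as_matrix(); print(s['tcp_pos'],'head',np.arctan2(Rm[1,0],Rm[0,0]),Rm[:,2])
print('tool delta mm',1000*Rm.T@(np.array([.4215,-.310,.012])-s['tcp_pos']))
cv2.imwrite('pics/wrist4.png',vision.grab_frame('wrist')[:,:,::-1])
E
```

```text
time: 6.23
tcp_pos: [0.4218, -0.3146, 0.108]
eef_rot: [2.244, -2.187, -0.021]
contact_force: [-1.7, 1.2, 0.2]
finger_gap: 0.0855
[ 0.42178276 -0.31461261  0.10799182] head -1.5447862011241897 [-0.01507139  0.00329571 -0.99988099]
tool delta mm [-4.26445018 -1.27557585 95.99985822]
```

View pics/wrist4.png

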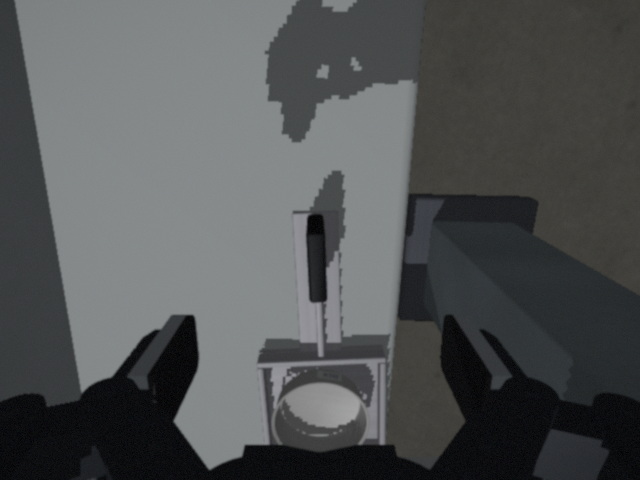

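```bash
python3 -m crank '[{"claw":-1,"translation":[-1,-1,24],"spin":-0.03},{"claw":-1,"translation":[-1,0,24],"spin":-0.02},{"claw":-1,"translation":[-1,0,22],"spin":0},{"claw":-1,"translation":[-1,0,20],"spin":0},{"claw":-1,"translation":[0,0,0],"spin":0}]' 40
python3 - <<'E'
from h import *
s=status.read_state()
Rm=R.from_rotvec(s['eef_rot']).as_matrix(); print(s['tcp_pos'],'head',np.arctan2(Rm[1,0],Rm[0,0]),Rm[:,2],s['contact_force'])
print('tool delta mm',1000*Rm.T@(np.array([.4215,-.310,.012])-s['tcp_pos']))
E
```

```text
time: 6.7
tcp_pos: [0.4238, -0.3206, 0.0268]
eef_rot: [2.277, -2.149, 0.003]
contact_force: [-1.9, -0.0, -0.3]
finger_gap: 0.0855
[ 0.42381794 -0.32060343  0.02682225] head -1.5127812757302546 [-0.00614913 -0.00910357 -0.99993965] [-1.88070473 -0.04982903 -0.33337013]
tool delta mm [-10.84900698   1.60099751  14.73907577]
```

```bash
python3 -m crank '[{"claw":-1,"translation":[-6,1,8],"spin":0},{"claw":-1,"translation":[-5,0,7],"spin":0},{"claw":-1,"translation":[0,0,0],"spin":0},{"claw":0.2,"translation":[0,0,0],"spin":0},{"claw":0.5,"translation":[0,0,0],"spin":0}]' 40
python3 - <<'E'
from h import *
s=status.read_state()
Rm=R.from_rotvec(s['eef_rot']).as_matrix(); print(s['tcp_pos'],'head',np.arctan2(Rm[1,0],Rm[0,0]),Rm[:,2],s['contact_force'],s['finger_gap'])
cv2.imwrite('pics/wrist5.png',vision.grab_frame('wrist')[:,:,::-1])
E
```

```text
time: 7.12
tcp_pos: [0.4238, -0.3135, 0.0171]
eef_rot: [2.268, -2.158, 0.015]
contact_force: [0.8, -0.3, 0.6]
finger_gap: 0.0641
[ 0.42382463 -0.3135417   0.01705297] head -1.5210801325635326 [-0.00103431 -0.01500074 -0.99988695] [ 0.8476861  -0.26037746  0.56625587] 0.06405820344632897
```

View pics/wrist5.png

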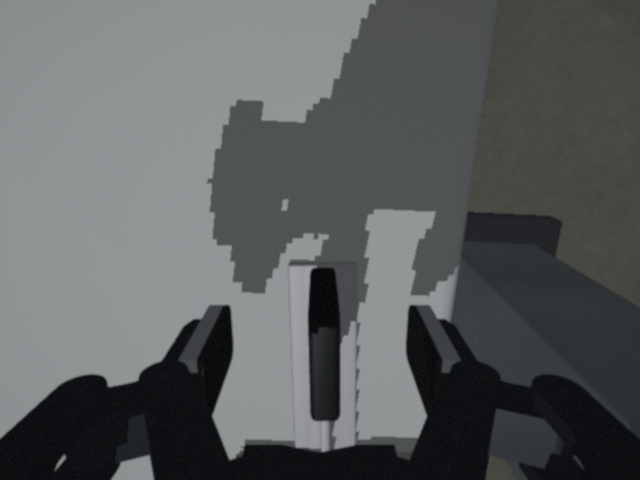

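```bash
python3 -m crank '[{"claw":0.5,"translation":[-2,0,4],"spin":0},{"claw":0.7,"translation":[0,0,0],"spin":0},{"claw":1,"translation":[0,0,0],"spin":0},{"claw":1,"translation":[0,0,0],"spin":0},{"claw":1,"translation":[0,0,0],"spin":0}]' 40
python3 -m crank '[{"claw":1,"translation":[0,0,0],"spin":0},{"claw":1,"translation":[0,0,0],"spin":0},{"claw":1,"translation":[0,0,0],"spin":0}]' 40
python3 - <<'E'
from h import *
s=status.read_state()
Rm=R.from_rotvec(s['eef_rot']).as_matrix(); print(s['tcp_pos'],'head',np.arctan2(Rm[1,0],Rm[0,0]),Rm[:,2],s['contact_force'],s['finger_gap'])
cv2.imwrite('pics/wrist6.png',vision.grab_frame('wrist')[:,:,::-1])
E
```

```text
time: 7.58
tcp_pos: [0.4248, -0.3124, 0.0142]
eef_rot: [2.267, -2.157, 0.019]
contact_force: [0.1, -0.0, -1.5]
finger_gap: 0.0097
time: 7.83
tcp_pos: [0.4248, -0.3124, 0.0142]
eef_rot: [2.267, -2.158, 0.019]
contact_force: [-0.6, 0.8, 0.5]
finger_gap: 0.0097
[ 0.42477498 -0.31236931  0.01418829] head -1.521266164262179 [ 7.95673893e-04 -1.69269951e-02 -9.99856412e-01] [-0.61557023  0.79257595  0.51777358] 0.009748208887386966
```

View pics/wrist6.png

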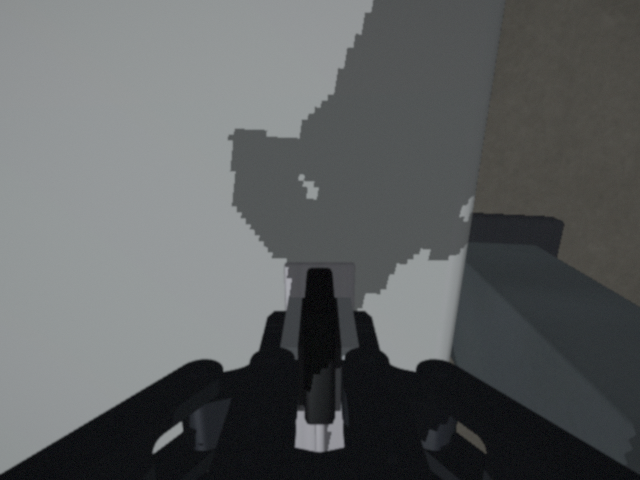

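```bash
cat > st.py <<'E'
from h import *
O=np.array([.4352,.055]);H=1.51
s=status.read_state()
Rm=R.from_rotvec(s['eef_rot']).as_matrix()
d=np.array(s['tcp_pos'])[:2]-O; e=np.array([np.cos(H),np.sin(H)])
print('t',round(s['time'],2),'stand xy mm',np.round(1e3*np.array([d@e,-d[0]*e[1]+d[1]*e[0]]),1),'z',round(s['tcp_pos'][2]*1e3,1),'tray-heading-rel',round(np.arctan2(-Rm[1,0],-Rm[0,0])-H,3),'tilt',np.round(Rm[:2,2],3),'F',np.round(s['contact_force'],1),'gap',round(s['finger_gap'],4))
E
python3 -m crank '[{"claw":1,"translation":[-8,3,0],"spin":0.03},{"claw":1,"translation":[-12,3,0],"spin":0.03},{"claw":1,"translation":[-12,3,0],"spin":0.03},{"claw":1,"translation":[-12,2,0],"spin":0.02},{"claw":1,"translation":[-8,0,0],"spin":0}]'; python3 st.py
```

```text
time: 8.3
tcp_pos: [0.4156, -0.2644, 0.0144]
eef_rot: [2.135, -2.285, 0.032]
contact_force: [-0.3, -3.0, 2.7]
finger_gap: 0.0096
t 8.3 stand xy mm [-3.2e+02  2.0e-01] z 14.4 tray-heading-rel -0.007 tilt [ 0.003 -0.025] F [-0.3 -3.   2.7] gap 0.0096
```

```bash
python3 -m crank '[{"claw":1,"translation":[-12,0,0],"spin":0},{"claw":1,"translation":[-14,0,0],"spin":0},{"claw":1,"translation":[-14,0,0],"spin":0},{"claw":1,"translation":[-14,0,0],"spin":0},{"claw":1,"translation":[-10,0,0],"spin":0}]'; python3 st.py
python3 - <<'E'
from h import *
for n in ('wrist','side','scene'): cv2.imwrite(f'pics/{n}7.png',vision.grab_frame(n)[:,:,::-1])
a=cv2.imread('pics/side7.png')[200:340,290:390]; cv2.imwrite('pics/si7.png',cv2.resize(a,None,fx=4.2,fy=4.2,interpolation=cv2.INTER_CUBIC))
a=cv2.imread('pics/scene7.png')[200:340,220:420]; cv2.imwrite('pics/sc7.png',cv2.resize(a,None,fx=4,fy=4,interpolation=cv2.INTER_CUBIC))
E
```

```text
time: 8.72
tcp_pos: [0.4226, -0.1998, 0.0143]
eef_rot: [2.135, -2.282, 0.044]
contact_force: [-0.7, -4.7, 4.8]
finger_gap: 0.0096
t 8.72 stand xy mm [-255.1   -2.9] z 14.3 tray-heading-rel -0.006 tilt [ 0.007 -0.032] F [-0.7 -4.7  4.8] gap 0.0096
```

View pics/si7.png

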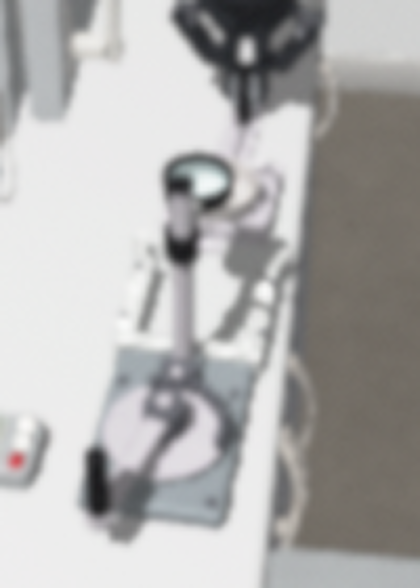

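View pics/sc7.png

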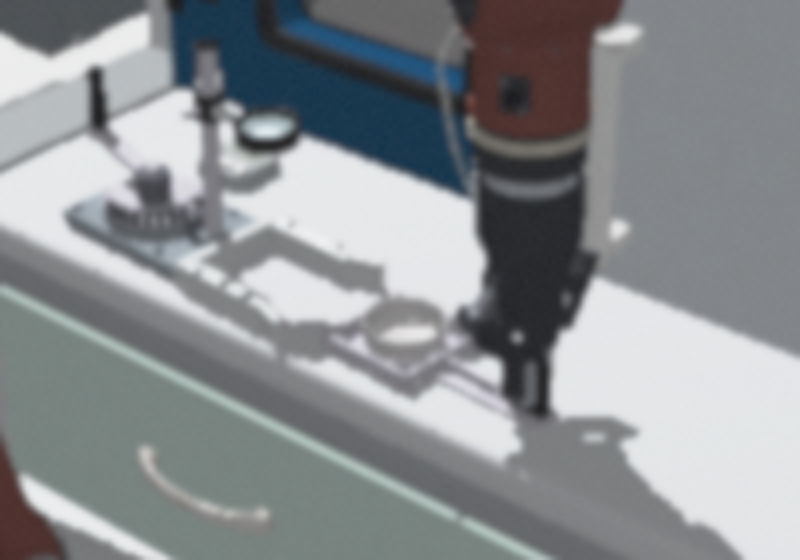

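```bash
python3 -m crank '[{"claw":1,"translation":[-8,2,0],"spin":0.01},{"claw":1,"translation":[-8,2,0],"spin":0},{"claw":1,"translation":[-8,1,0],"spin":0},{"claw":1,"translation":[-8,1,0],"spin":0},{"claw":1,"translation":[-6,0,0],"spin":0}]'; python3 st.py
```

```text
time: 9.28
tcp_pos: [0.4215, -0.1576, 0.0144]
eef_rot: [2.13, -2.29, 0.05]
contact_force: [-1.2, -6.0, 5.2]
finger_gap: 0.0094
t 9.28 stand xy mm [-213.     0.7] z 14.4 tray-heading-rel -0.012 tilt [ 0.011 -0.033] F [-1.2 -6.   5.2] gap 0.0094
```

```bash
python3 -m crank '[{"claw":1,"translation":[-6,0,0],"spin":-0.01},{"claw":1,"translation":[-6,0,0],"spin":-0.005},{"claw":1,"translation":[-6,0,0],"spin":0},{"claw":1,"translation":[-6,0,0],"spin":0},{"claw":1,"translation":[-5,0,0],"spin":0}]'; python3 st.py
python3 - <<'E'
from h import *
for n in ('side','scene'): cv2.imwrite(f'pics/{n}8.png',vision.grab_frame(n)[:,:,::-1])
a=cv2.imread('pics/side8.png')[200:340,290:390]; a=cv2.resize(a,None,fx=4,fy=4,interpolation=cv2.INTER_CUBIC)
b=cv2.imread('pics/scene8.png')[230:330,250:345]; b=cv2.resize(b,None,fx=4,fy=4,interpolation=cv2.INTER_CUBIC); b=cv2.copyMakeBorder(b,0,160,0,0,0)
cv2.imwrite('pics/c8.png',np.hstack([a,b]))
E
```

```text
time: 9.7
tcp_pos: [0.4241, -0.1257, 0.0144]
eef_rot: [2.149, -2.268, 0.056]
contact_force: [-0.4, -5.6, 5.7]
finger_gap: 0.0093
t 9.7 stand xy mm [-1.81e+02  1.00e-01] z 14.4 tray-heading-rel 0.007 tilt [ 0.013 -0.037] F [-0.4 -5.6  5.7] gap 0.0093
```

View pics/c8.png

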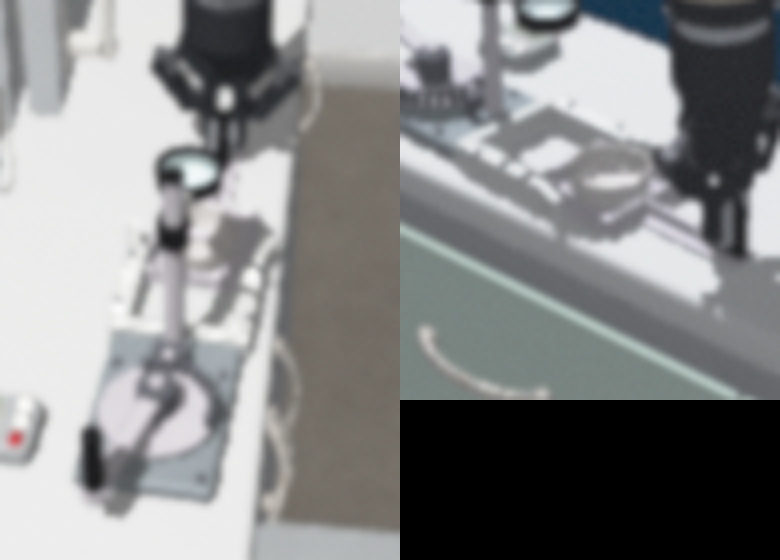

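```bash
python3 -m crank '[{"claw":1,"translation":[-6,0,0],"spin":0.004},{"claw":1,"translation":[-6,0,0],"spin":0},{"claw":1,"translation":[-6,0,0],"spin":0},{"claw":1,"translation":[-6,0,0],"spin":0},{"claw":1,"translation":[-4,0,0],"spin":0}]'; python3 st.py
```

```text
time: 10.22
tcp_pos: [0.426, -0.0958, 0.0144]
eef_rot: [2.145, -2.269, 0.062]
contact_force: [0.6, -6.1, 7.8]
finger_gap: 0.0095
t 10.22 stand xy mm [-151.1   -0. ] z 14.4 tray-heading-rel 0.004 tilt [ 0.014 -0.042] F [ 0.6 -6.1  7.8] gap 0.0095
```

```bash
python3 -m crank '[{"claw":1,"translation":[-5,0,-0.5],"spin":0.004},{"claw":1,"translation":[-5,0,0],"spin":0},{"claw":1,"translation":[-4,0,0],"spin":0},{"claw":1,"translation":[-4,0,0],"spin":0}]'; python3 st.py;  python3 -m crank '[{"claw":1,"translation":[-3,0,0],"spin":0},{"claw":1,"translation":[-3,0,0],"spin":0}]'; python3 st.py
```

```text
time: 10.55
tcp_pos: [0.4265, -0.0754, 0.0143]
eef_rot: [2.141, -2.27, 0.064]
contact_force: [1.2, -6.0, 8.4]
finger_gap: 0.0095
t 10.55 stand xy mm [-130.7    0.7] z 14.3 tray-heading-rel 0.002 tilt [ 0.013 -0.044] F [ 1.2 -6.   8.4] gap 0.0095
time: 10.72
tcp_pos: [0.4269, -0.0688, 0.0143]
eef_rot: [2.141, -2.268, 0.066]
contact_force: [0.2, -7.0, 8.9]
finger_gap: 0.0094
t 10.72 stand xy mm [-124.1    0.8] z 14.3 tray-heading-rel 0.003 tilt [ 0.013 -0.046] F [ 0.2 -7.   8.9] gap 0.0094
```

```bash
for i in 1 2 3; do python3 -m crank '[{"claw":1,"translation":[-2,0,0],"spin":0}]' >/dev/null; python3 st.py; done
```

```text
t 10.8 stand xy mm [-121.8    0.7] z 14.4 tray-heading-rel 0.003 tilt [ 0.014 -0.047] F [-0.2 -6.2  7.1] gap 0.0093
t 10.88 stand xy mm [-119.6    0.8] z 14.4 tray-heading-rel 0.004 tilt [ 0.014 -0.048] F [ 0.3 -5.   5. ] gap 0.0094
t 10.97 stand xy mm [-119.2    1.1] z 14.5 tray-heading-rel 0.003 tilt [ 0.012 -0.053] F [ -6.4 -25.8   6.2] gap 0.0095
```

```bash
python3 -m crank '[{"claw":0.6,"translation":[0,0,0],"spin":0},{"claw":0.3,"translation":[0,0,0],"spin":0},{"claw":0,"translation":[0,0,0],"spin":0},{"claw":-0.3,"translation":[0,0,0],"spin":0},{"claw":-0.3,"translation":[0,0,0],"spin":0}]'; python3 st.py
python3 - <<'E'
from h import *
s=status.read_state(); np.save('s9.npy',s,allow_pickle=True)
for n in ('side','scene','wrist'): cv2.imwrite(f'pics/{n}9.png',vision.grab_frame(n)[:,:,::-1])
a=cv2.imread('pics/side9.png')[200:340,290:390]; a=cv2.resize(a,None,fx=4,fy=4,interpolation=cv2.INTER_CUBIC)
b=cv2.imread('pics/scene9.png')[230:330,250:345]; b=cv2.resize(b,None,fx=4,fy=4,interpolation=cv2.INTER_CUBIC); b=cv2.copyMakeBorder(b,0,160,0,0,0)
cv2.imwrite('pics/c9.png',np.hstack([a,b]))
E
```

```text
time: 11.38
tcp_pos: [0.424, -0.0604, 0.013]
eef_rot: [2.14, -2.261, 0.064]
contact_force: [-0.6, -0.9, -0.7]
finger_gap: 0.0556
t 11.38 stand xy mm [-115.9    4.2] z 13.0 tray-heading-rel 0.005 tilt [ 0.008 -0.049] F [-0.6 -0.9 -0.7] gap 0.0556
```

View pics/c9.png

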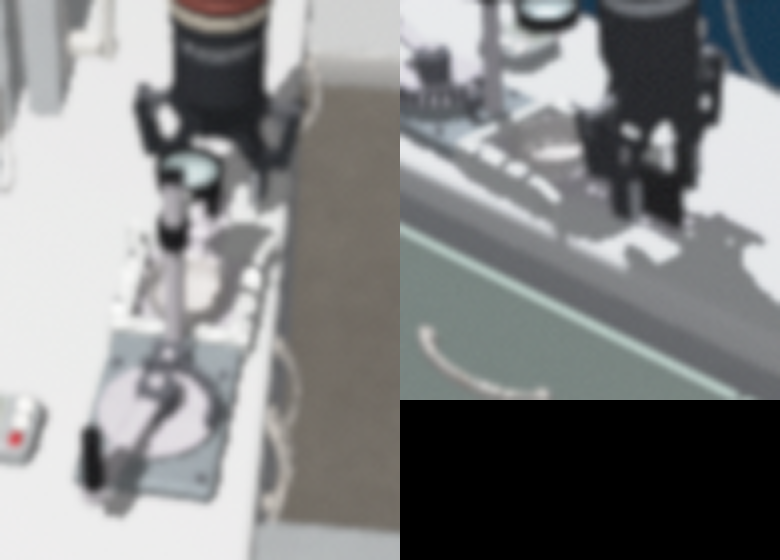

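View pics/wrist9.png

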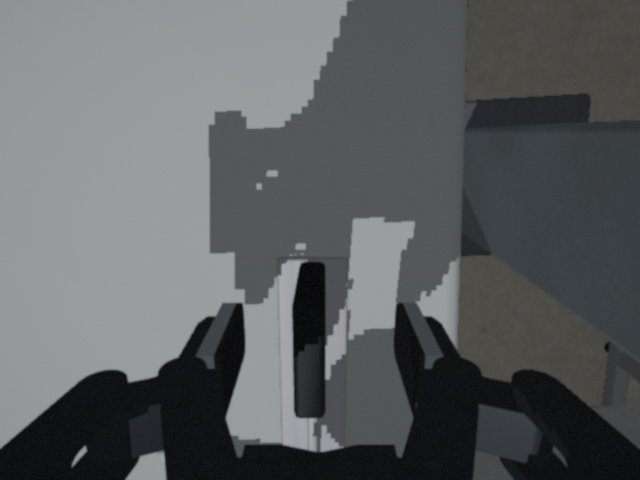

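```bash
python3 -m crank '[{"claw":-0.3,"translation":[1,1,-12],"spin":0},{"claw":-0.3,"translation":[3,0,-25],"spin":0},{"claw":-0.3,"translation":[4,0,-32],"spin":0},{"claw":-0.3,"translation":[4,0,-35],"spin":0},{"claw":-0.3,"translation":[4,0,-35],"spin":0}]'; python3 st.py
python3 -m crank '[{"claw":-0.3,"translation":[4,0,-35],"spin":0},{"claw":-0.3,"translation":[4,0,-35],"spin":0},{"claw":-0.3,"translation":[3,0,-35],"spin":0},{"claw":-0.3,"translation":[0,0,-20],"spin":0},{"claw":-0.3,"translation":[0,0,0],"spin":0}]'; python3 st.py
python3 - <<'E'
from h import *
s=status.read_state(); np.save('s10.npy',s,allow_pickle=True)
for n in ('wrist','scene'): cv2.imwrite(f'pics/{n}10.png',vision.grab_frame(n)[:,:,::-1])
E
```

```text
time: 11.95
tcp_pos: [0.4153, -0.068, 0.1514]
eef_rot: [2.136, -2.256, 0.044]
contact_force: [1.6, -1.0, 0.3]
finger_gap: 0.0554
t 11.95 stand xy mm [-124.    12.4] z 151.4 tray-heading-rel 0.006 tilt [-0.006 -0.044] F [ 1.6 -1.   0.3] gap 0.0554
time: 12.37
tcp_pos: [0.4161, -0.0744, 0.29]
eef_rot: [2.138, -2.261, 0.057]
contact_force: [0.5, -0.5, -0.2]
finger_gap: 0.0556
t 12.37 stand xy mm [-130.3   11.2] z 290.0 tray-heading-rel 0.005 tilt [ 0.004 -0.047] F [ 0.5 -0.5 -0.2] gap 0.0556
```

View pics/wrist10.png

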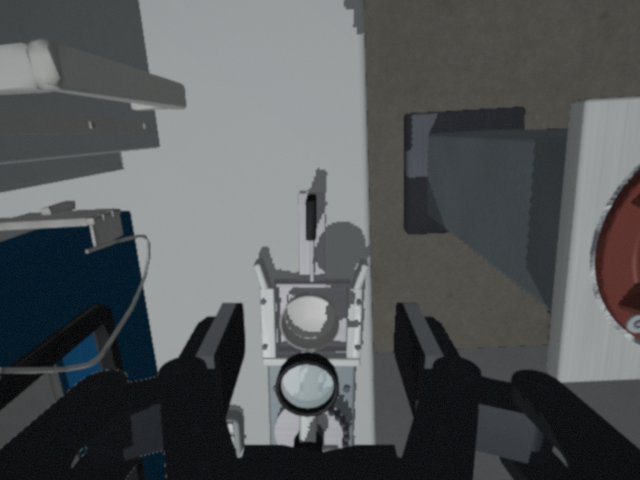

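```bash
python3 - <<'E'
from h import *
s=np.load('s10.npy',allow_pickle=True).item(); W=cam('wrist',s)
im=cv2.imread('pics/wrist10.png')
cv2.imwrite('pics/w10z.png',cv2.resize(im[185:375,240:385],(458,600),interpolation=cv2.INTER_CUBIC))
E
```

```text
(no output)
```

View pics/w10z.png

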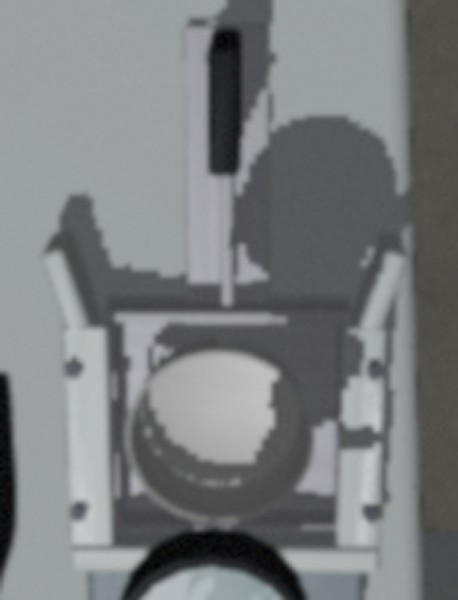

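```bash
python3 - <<'E'
from h import *
s=np.load('s10.npy',allow_pickle=True).item(); W=cam('wrist',s)
k=3.158; p=lambda u,v,z: onz(W,240+u/k,185+v/k,z)
sc=[p(*a,.025) for a in [(73,367),(78,511),(375,368),(371,512)]]
m1,m2=(sc[0]+sc[2])/2,(sc[1]+sc[3])/2; d=(m2-m1)[:2]; e=d/np.linalg.norm(d); print('head',np.arctan2(e[1],e[0]),m1,m2)
# rail screws earlier: midpoints stand x
O=np.array([.4352,.055]);e0=np.array([np.cos(1.51),np.sin(1.51)])
old=[np.array([.43355,.0300]),np.array([.4365,.0829])]
xs=[(o-O)@e0 for o in old]; print('screw x',xs)
O2=(m1[:2]-xs[0]*e+m2[:2]-xs[1]*e)/2; print('O2',O2)
def sf(q): q=q[:2]-O2; return np.round(1e3*np.array([q@e,-q[0]*e[1]+q[1]*e[0]]),1)
for n,a in dict(tongueend=(197,22,.004),tabtopA=(222,50,.046),tabtopB=(223,174,.046),rearwallL=(110,303,.016),rearwallR=(350,300,.016),frontin=(225,525,.016),dishfront=(220,522,.021),dishrear=(220,350,.021),dishL=(133,435,.021),dishR=(312,435,.021),stopface=(225,548,.024),lens=(215,615,.135)).items(): print(n,sf(p(*a)))
E
```

```text
head 1.5134540325900776 [0.43295001 0.03065639 0.025     ] [0.43601344 0.08402151 0.025     ]
screw x [np.float64(-0.02505406396645069), np.float64(0.027927440528266796)]
O2 [0.43439939 0.05590462]
tongueend [-138.5   -9. ]
tabtopA [-136.1    0.3]
tabtopB [-97.8   0.5]
rearwallL [-44.7 -38.7]
rearwallR [-46.2  42.4]
frontin [38.4 -0. ]
dishfront [34.5 -1.7]
dishrear [-29.9  -1.4]
dishL [  1.5 -31.4]
dishR [ 1.2 30. ]
stopface [42.8  0.1]
lens [-3.2  0.5]
```

```bash
python3 -m crank '[{"claw":-0.3,"translation":[-20,-2,0],"spin":0},{"claw":-0.3,"translation":[-36,-4,0],"spin":0},{"claw":-0.3,"translation":[-36,-4,0],"spin":0},{"claw":-0.3,"translation":[-36,-4,0],"spin":0},{"claw":-0.3,"translation":[-36,-4,0],"spin":0}]'
python3 -m crank '[{"claw":-0.3,"translation":[-36,-4,0],"spin":0},{"claw":-0.3,"translation":[-36,-4,0],"spin":0},{"claw":-0.3,"translation":[-36,-4,0],"spin":0},{"claw":-0.3,"translation":[-36,-4,0],"spin":0},{"claw":-0.3,"translation":[-36,-4,0],"spin":0}]'
python3 -m crank '[{"claw":-0.3,"translation":[0,0,0],"spin":0}]' >/dev/null; python3 st.py
python3 - <<'E'
from h import *
s=status.read_state(); np.save('s11.npy',s,allow_pickle=True); print(s['tcp_pos'])
for n in ('wrist',): cv2.imwrite(f'pics/{n}11.png',vision.grab_frame(n)[:,:,::-1])
E
```

```text
time: 12.88
tcp_pos: [0.4398, 0.089, 0.2717]
eef_rot: [2.119, -2.266, 0.043]
contact_force: [1.0, -0.6, -0.0]
finger_gap: 0.0551
time: 13.3
tcp_pos: [0.4668, 0.2755, 0.2524]
eef_rot: [2.11, -2.257, 0.033]
contact_force: [0.7, -0.2, 0.6]
finger_gap: 0.0555
t 13.38 stand xy mm [226.8 -17.2] z 249.2 tray-heading-rel -0.002 tilt [-0.026 -0.051] F [-0.9 -0.6 -0.3] gap 0.0555
[0.46614239 0.28034255 0.24917218]
```

View pics/wrist11.png

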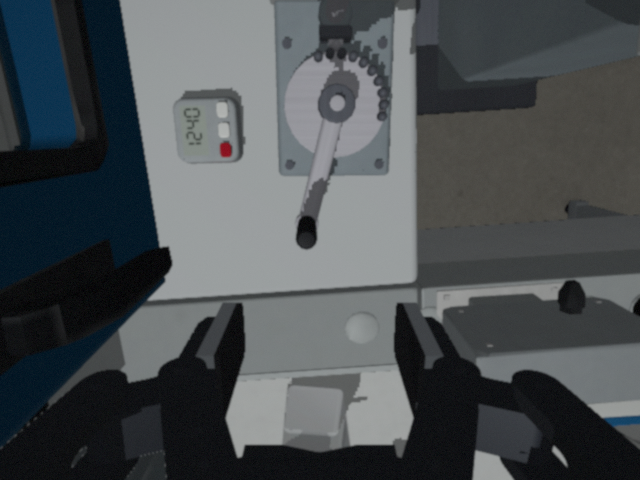

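```bash
python3 - <<'E'
from h import *
s=np.load('s11.npy',allow_pickle=True).item(); W=cam('wrist',s); S=cam('side')
cv2.imwrite('pics/w11z.png',cv2.resize(cv2.imread('pics/wrist11.png')[60:260,270:400],(390,600),interpolation=cv2.INTER_CUBIC))
print('knobtop',onz(W,307,237,.105),'hub .08/.09',onz(W,337,102,.08),onz(W,337,102,.09))
for z in (.1,.2,.3): print('handle',z,onz(W,165,265,z))
print('bench end edge',onz(W,300,290,0),onz(W,300,375,.0))
print('bottle',[onz(W,315,410,z) for z in (.142,.25,.0)], onz(S,293,372,.142))
E
```

```text
knobtop [0.47222679 0.28387986 0.105     ] hub .08/.09 [0.44419438 0.19159863 0.08      ] [0.44486874 0.19224767 0.09      ]
handle 0.1 [0.57805255 0.29909634 0.1       ]
handle 0.2 [0.5400331  0.26971141 0.2       ]
handle 0.3 [0.50201365 0.24032648 0.3       ]
bench end edge [0.4855618  0.36416671 0.        ] [ 4.92746538e-01  4.60226261e-01 -5.55111512e-17]
bottle [array([0.47457701, 0.39954131, 0.142     ]), array([0.47072031, 0.31985364, 0.25      ]), array([ 4.79647857e-01,  5.04315851e-01, -5.55111512e-17])] [0.47788388 0.50883174 0.142     ]
```

View pics/w11z.png

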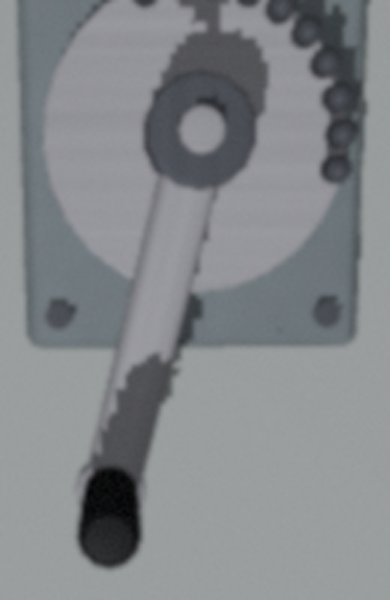

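```bash
python3 - <<'E'
from h import *
s=np.load('s11.npy',allow_pickle=True).item(); W=cam('wrist',s); S=cam('side')
def tri(a,b):
    (o1,d1),(o2,d2)=a,b
    A=np.stack([d1,-d2],1); t=np.linalg.lstsq(A,o2-o1,rcond=None)[0]
    return (o1+d1*t[0]+o2+d2*t[1])/2,np.linalg.norm(o1+d1*t[0]-o2-d2*t[1])
for p in [(275,298),(270,265),(265,277)]: print(tri(ray(W,165,262),ray(S,*p)))
E
python3 - <<'E'
import cv2
a=cv2.imread('pics/side9.png')[200:340,220:360]; cv2.imwrite('pics/h.png',cv2.resize(a,(600,600),interpolation=cv2.INTER_CUBIC))
E
```

```text
(array([0.56744901, 0.2885405 , 0.12896244]), np.float64(0.001364153523062585))
(array([0.55727384, 0.26556774, 0.21493622]), np.float64(0.04328224458674455))
(array([0.57073408, 0.27533199, 0.18106054]), np.float64(0.0444435825484393))
```

View pics/h.png

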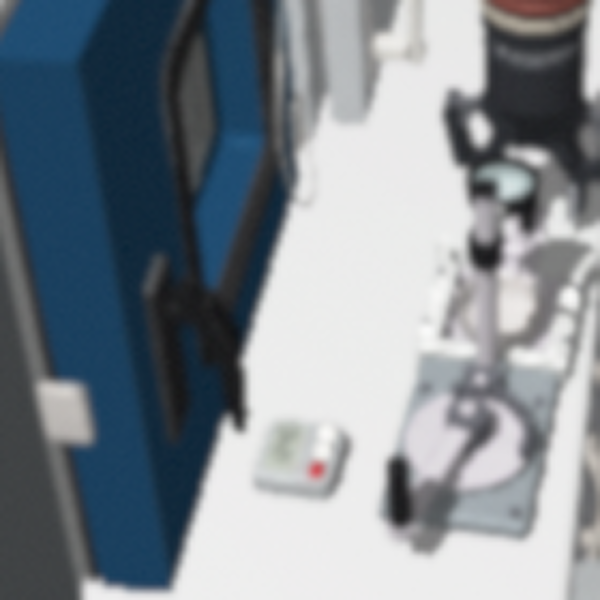

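```bash
python3 -m crank '[{"claw":-0.3,"translation":[-2,-2,30],"spin":0},{"claw":-0.3,"translation":[-2,-2,30],"spin":0},{"claw":-0.3,"translation":[-2,-2,30],"spin":0},{"claw":-0.3,"translation":[-2,-2,20],"spin":0},{"claw":-0.3,"translation":[0,0,0],"spin":0}]'
python3 st.py
python3 - <<'E'
from h import *
s=status.read_state(); np.save('s12.npy',s,allow_pickle=True); print(s['tcp_pos'],s['q'])
for n in ('wrist','side'): cv2.imwrite(f'pics/{n}12.png',vision.grab_frame(n)[:,:,::-1])
Rm=R.from_rotvec(s['eef_rot']).as_matrix()
print('tool delta mm',1000*Rm.T@(np.array([.473,.2845,.066])-s['tcp_pos']))
E
```

```text
time: 13.85
tcp_pos: [0.4672, 0.2761, 0.1291]
eef_rot: [2.108, -2.242, 0.028]
contact_force: [-1.7, 0.2, -0.1]
finger_gap: 0.0557
t 13.85 stand xy mm [222.6 -18.5] z 129.1 tray-heading-rel 0.0 tilt [-0.034 -0.057] F [-1.7  0.2 -0.1] gap 0.0557
[0.46721402 0.27609209 0.12910146] [ 0.4218895   0.44702653 -0.20389568  0.97409389 -0.03807608 -1.08626161]
tool delta mm [-12.44367977  -7.15589253  62.28895121]
```

View pics/wrist12.png

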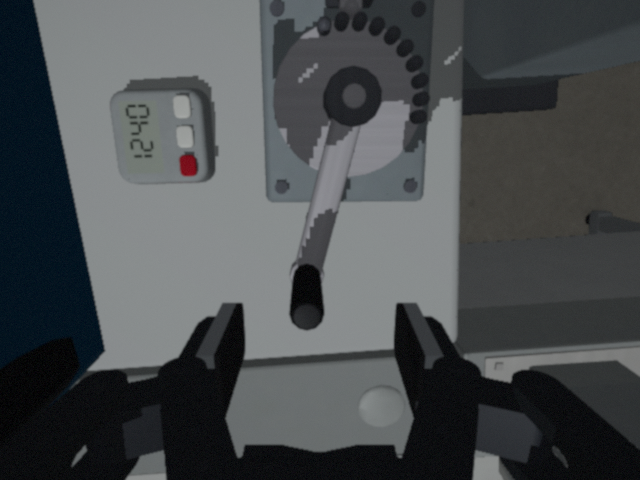

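```bash
python3 - <<'E'
from h import *
s=np.load('s12.npy',allow_pickle=True).item(); W=cam('wrist',s); print(onz(W,307,316,.105),onz(W,307,270,.05), onz(W,353,95,.09))
E
python3 -m crank '[{"claw":-0.3,"translation":[-4,-2,20],"spin":0},{"claw":-0.3,"translation":[-5,-2,20],"spin":0},{"claw":-0.3,"translation":[-4,-2,18],"spin":0},{"claw":-0.3,"translation":[-3,-1,8],"spin":0},{"claw":-0.3,"translation":[0,0,0],"spin":0}]'
python3 - <<'E'
from h import *
s=status.read_state(); np.save('s13.npy',s,allow_pickle=True); print(s['tcp_pos'],s['contact_force'])
for n in ('wrist','side'): cv2.imwrite(f'pics/{n}13.png',vision.grab_frame(n)[:,:,::-1])
Rm=R.from_rotvec(s['eef_rot']).as_matrix()
print('tool delta mm',1000*Rm.T@(np.array([.473,.2845,.066])-s['tcp_pos']))
E
```

```text
[0.47285635 0.28574236 0.105     ] [0.47252462 0.2823373  0.05      ] [0.4468576  0.19307627 0.09      ]
time: 14.37
tcp_pos: [0.4801, 0.2891, 0.072]
eef_rot: [2.115, -2.256, 0.036]
contact_force: [0.1, -0.6, 0.2]
finger_gap: 0.0556
[0.48011574 0.28909355 0.07198561] [ 0.0600112  -0.6415461   0.16099704]
tool delta mm [4.72264277 6.70297601 6.35049538]
```

View pics/wrist13.png

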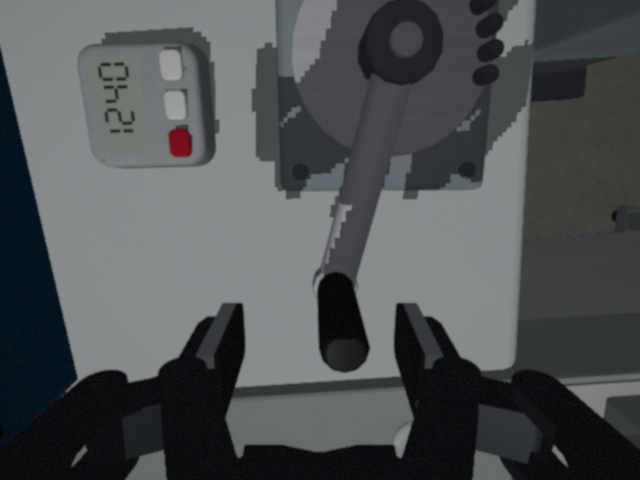

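```bash
python3 -m crank '[{"claw":-0.3,"translation":[2,3,2],"spin":0},{"claw":-0.3,"translation":[2,2,2],"spin":0},{"claw":-0.3,"translation":[0,0,0],"spin":0}]'
python3 - <<'E'
from h import *
s=status.read_state(); print(s['tcp_pos'],s['contact_force'])
Rm=R.from_rotvec(s['eef_rot']).as_matrix()
print('tool delta mm',1000*Rm.T@(np.array([.473,.2845,.066])-s['tcp_pos']))
E
```

```text
time: 14.72
tcp_pos: [0.4764, 0.2854, 0.0727]
eef_rot: [2.118, -2.26, 0.04]
contact_force: [-0.2, 0.1, -0.4]
finger_gap: 0.0555
[0.4764451  0.28536125 0.07269251] [-0.21980565  0.1148952  -0.44125646]
tool delta mm [0.74867084 3.30699835 6.7752099 ]
```

```bash
python3 -m crank '[{"claw":-0.3,"translation":[0,3,6],"spin":0},{"claw":-0.3,"translation":[0,1,2],"spin":0},{"claw":0.3,"translation":[0,0,0],"spin":0},{"claw":0.6,"translation":[0,0,0],"spin":0},{"claw":0.8,"translation":[0,0,0],"spin":0}]' 40
python3 -m crank '[{"claw":1,"translation":[0,0,0],"spin":0},{"claw":1,"translation":[0,0,0],"spin":0},{"claw":1,"translation":[0,0,0],"spin":0},{"claw":1,"translation":[0,0,0],"spin":0}]' 40
python3 - <<'E'
from h import *
s=status.read_state(); np.save('s14.npy',s,allow_pickle=True); print(s['tcp_pos'],s['contact_force'])
for n in ('wrist','side'): cv2.imwrite(f'pics/{n}14.png',vision.grab_frame(n)[:,:,::-1])
E
```

```text
time: 15.13
tcp_pos: [0.472, 0.2852, 0.0653]
eef_rot: [2.119, -2.261, 0.041]
contact_force: [0.1, -0.2, 0.6]
finger_gap: 0.02
time: 15.47
tcp_pos: [0.4725, 0.2851, 0.0654]
eef_rot: [2.119, -2.261, 0.042]
contact_force: [-0.3, 0.0, 0.6]
finger_gap: 0.0154
[0.47249996 0.28513929 0.06540272] [-0.29861393  0.02139388  0.55896319]
```

View pics/wrist14.png

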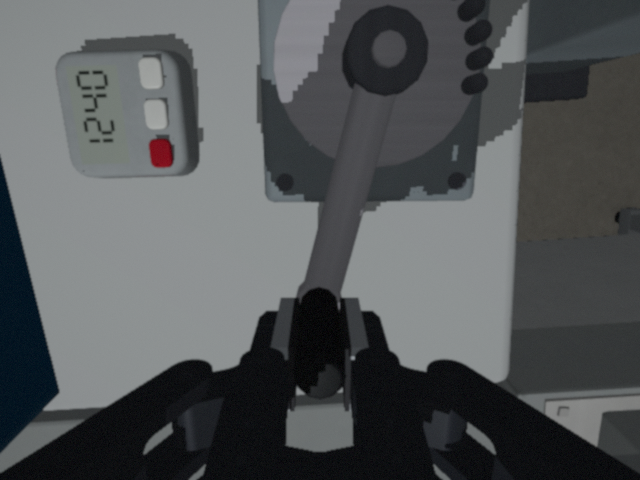

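```bash
cat > lv.py <<'E'
from h import *
s=status.read_state(); K0=np.array([.4725,.28515]); p=np.array(s['tcp_pos'])
Rm=R.from_rotvec(s['eef_rot']).as_matrix()
A=K0-.1*np.array([np.cos(1.26),np.sin(1.26)]); g=p[:2]-A
c=np.linalg.norm(p[:2]-K0); th=2*np.arcsin(c/.2)
print('t',round(s['time'],2),'theta chord',round(th,3),'theta axis',round(np.arctan2(g[1],g[0])-1.26,3),'r',round(np.linalg.norm(g)*1e3,1),'z',round(p[2]*1e3,1),'toolrot',round(np.arctan2(-Rm[1,0],-Rm[0,0])-1.512,3),'gap',round(s['finger_gap'],4))
f=np.array(s['contact_force']); ph=1.26+th; tg=np.array([-np.sin(ph),np.cos(ph),0]); rd=np.array([np.cos(ph),np.sin(ph),0])
print('F tang',round(f@tg,1),'rad',round(f@rd,1),'z',round(f[2],1))
# tool-frame delta to theta target .72
for T in (.24,.48,.72):
    q=A+.1*np.array([np.cos(1.26+T),np.sin(1.26+T)]); print(T,np.round(1e3*(Rm.T@np.array([*(q-p[:2]),.0654-p[2]])),1),end=' ')
print()
E
python3 lv.py
python3 -m crank '[{"claw":1,"translation":[-1,4,0],"spin":-0.04},{"claw":1,"translation":[-1.3,5,0],"spin":-0.05},{"claw":1,"translation":[-1,5,0],"spin":-0.05}]' 60 ; python3 lv.py
```

```text
t 15.57 theta chord 0.0 theta axis -0.0 r 100.0 z 65.4 toolrot -0.006 gap 0.0152
F tang 1.1 rad -0.8 z 0.3
0.24 [-3.  23.8  0.1] 0.48 [-0.3 47.5  0.4] 0.72 [ 8. 70.  1.] 
time: 15.82
tcp_pos: [0.4625, 0.2877, 0.0655]
eef_rot: [2.273, -2.109, 0.047]
contact_force: [1.6, 2.0, -2.5]
finger_gap: 0.0143
t 15.82 theta chord 0.104 theta axis 0.104 r 99.9 z 65.5 toolrot 0.134 gap 0.0143
F tang -1.2 rad 2.3 z -2.5
0.24 [-3.  13.3  0.1] 0.48 [-3.6 37.2  0.3] 0.72 [ 1.5 60.6  0.8]
```

```bash
for i in 1 2 3 4; do python3 -m crank '[{"claw":1,"translation":[-1,5,0],"spin":-0.04},{"claw":1,"translation":[-1,5,0],"spin":-0.04}]' >/dev/null ; python3 lv.py; done
```

```text
t 15.98 theta chord 0.195 theta axis 0.195 r 99.9 z 65.5 toolrot 0.217 gap 0.0145
F tang -0.9 rad 0.5 z -1.9
0.24 [-1.2  4.3  0.1] 0.48 [-3.8 28.1  0.2] 0.72 [-0.7 51.8  0.6] 
t 16.15 theta chord 0.28 theta axis 0.28 r 99.9 z 65.7 toolrot 0.299 gap 0.0147
F tang -6.9 rad -0.7 z -8.5
0.24 [ 1.  -3.9  0.3] 0.48 [-3.5 19.7  0.3] 0.72 [-2.3 43.6  0.6] 
t 16.32 theta chord 0.36 theta axis 0.36 r 99.9 z 65.6 toolrot 0.382 gap 0.0145
F tang -3.3 rad 0.5 z -5.7
0.24 [  3.8 -11.3   0.2] 0.48 [-2.6 11.7  0.2] 0.72 [-3.4 35.6  0.4] 
t 16.48 theta chord 0.447 theta axis 0.447 r 99.9 z 65.5 toolrot 0.464 gap 0.0148
F tang -2.2 rad 0.6 z -3.9
0.24 [  7.4 -19.3   0.3] 0.48 [-0.9  3.2  0.1] 0.72 [-3.7 26.9  0.3]
```

```bash
for i in 1 2; do python3 -m crank '[{"claw":1,"translation":[-1,5,0],"spin":-0.04},{"claw":1,"translation":[-1,5,0],"spin":-0.04}]' >/dev/null ; python3 lv.py; done;  python3 -m crank '[{"claw":1,"translation":[-1,4,0],"spin":-0.04}]' >/dev/null ; python3 lv.py
```

```text
t 16.65 theta chord 0.525 theta axis 0.525 r 99.9 z 65.7 toolrot 0.547 gap 0.0146
F tang -6.8 rad 2.2 z -10.8
0.24 [ 11.3 -26.    0.5] 0.48 [ 1.2 -4.4  0.3] 0.72 [-3.5 19.1  0.3] 
t 16.82 theta chord 0.604 theta axis 0.604 r 99.9 z 65.6 toolrot 0.629 gap 0.0147
F tang -3.7 rad 2.0 z -5.2
0.24 [ 15.9 -32.5   0.6] 0.48 [  4.  -11.8   0.3] 0.72 [-2.7 11.3  0.2] 
t 16.9 theta chord 0.64 theta axis 0.64 r 99.9 z 65.5 toolrot 0.671 gap 0.0147
F tang -1.5 rad -0.4 z -3.0
0.24 [ 18.3 -35.2   0.6] 0.48 [  5.6 -15.    0.3] 0.72 [-2.   7.7  0.1]
```

```bash
python3 -m crank '[{"claw":1,"translation":[-1,4,0],"spin":-0.03}]' >/dev/null ; python3 lv.py; python3 -m crank '[{"claw":1,"translation":[-0.5,2,0],"spin":-0.01}]' >/dev/null ; python3 lv.py;python3 -m crank '[{"claw":1,"translation":[0,0,0],"spin":0},{"claw":1,"translation":[0,0,0],"spin":0}]' >/dev/null ; python3 lv.py
```

```text
t 16.98 theta chord 0.676 theta axis 0.676 r 99.9 z 65.6 toolrot 0.702 gap 0.0148
F tang -2.5 rad 0.1 z -2.3
0.24 [ 20.4 -38.1   0.7] 0.48 [  7.  -18.3   0.3] 0.72 [-1.3  4.2  0.1] 
t 17.07 theta chord 0.695 theta axis 0.695 r 99.9 z 65.6 toolrot 0.713 gap 0.0146
F tang -2.0 rad 0.5 z -5.1
0.24 [ 21.4 -39.7   0.8] 0.48 [  7.8 -20.    0.3] 0.72 [-0.8  2.4  0.1] 
t 17.23 theta chord 0.695 theta axis 0.695 r 99.9 z 65.5 toolrot 0.712 gap 0.0144
F tang -0.1 rad 0.3 z -2.6
0.24 [ 21.3 -39.8   0.7] 0.48 [  7.7 -20.    0.3] 0.72 [-0.8  2.3  0.1]
```

```bash
python3 -m crank '[{"claw":1,"translation":[-0.4,1.6,0],"spin":0},{"claw":1,"translation":[0,0,0],"spin":0},{"claw":1,"translation":[0,0,0],"spin":0},{"claw":1,"translation":[0,0,0],"spin":0},{"claw":1,"translation":[0,0,0],"spin":0}]' >/dev/null ; python3 lv.py
python3 - <<'E'
from h import *
s=status.read_state(); np.save('s15.npy',s,allow_pickle=True); print(np.round(s['qd'],4))
for n in ('wrist','side'): cv2.imwrite(f'pics/{n}15.png',vision.grab_frame(n)[:,:,::-1])
a=cv2.imread('pics/side15.png')[200:340,270:390]; cv2.imwrite('pics/si15.png',cv2.resize(a,(514,600),interpolation=cv2.INTER_CUBIC))
E
```

```text
t 17.65 theta chord 0.702 theta axis 0.703 r 99.9 z 65.5 toolrot 0.71 gap 0.0148
F tang -1.2 rad -0.6 z -2.8
0.24 [ 21.4 -40.5   0.8] 0.48 [  7.9 -20.8   0.3] 0.72 [-0.6  1.6  0.1] 
[ 0.0007 -0.0002  0.0018  0.0024  0.0021  0.0015]
```

View pics/wrist15.png

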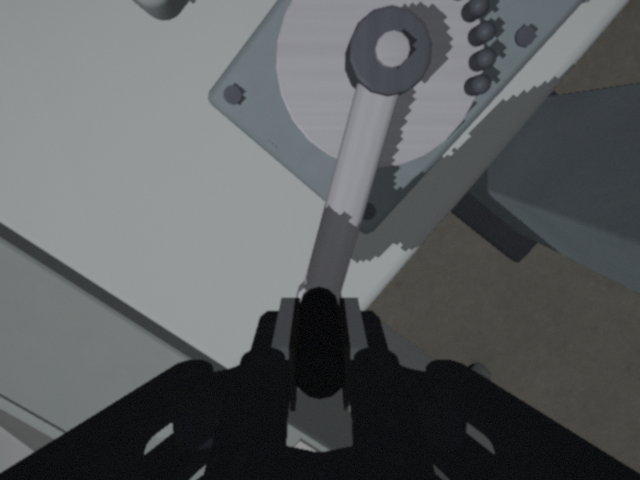

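View pics/si15.png

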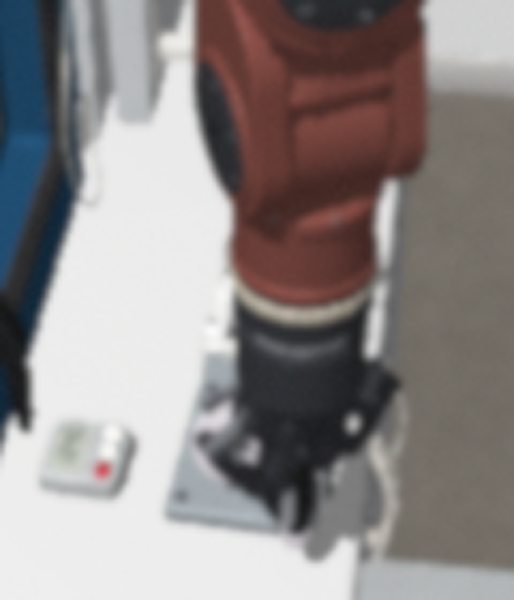

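```bash
python3 - <<'E'
from h import *
cv2.imwrite('pics/scene15.png',vision.grab_frame('scene')[:,:,::-1])
a=cv2.imread('pics/scene15.png')[200:340,220:420]; cv2.imwrite('pics/sc15.png',cv2.resize(a,None,fx=4,fy=4,interpolation=cv2.INTER_CUBIC))
E
python3 lv.py
```

```text
t 17.8 theta chord 0.702 theta axis 0.703 r 99.9 z 65.5 toolrot 0.71 gap 0.0146
F tang -1.4 rad -0.4 z -3.2
0.24 [ 21.4 -40.5   0.8] 0.48 [  7.9 -20.8   0.3] 0.72 [-0.6  1.6  0.1]
```

View pics/sc15.png

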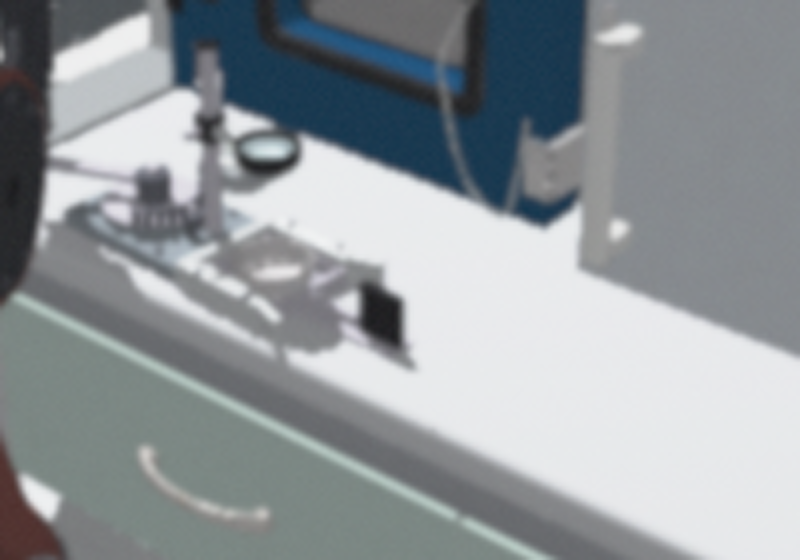

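The tray sits in the dock with the dish upright, and the lens has dropped. The lever is held steady at about 0.70 rad.

```bash
python3 -c "
from rig import manip; print(manip.finish_job())"; python3 lv.py
```

```text
the job is handed in; nothing more can be done
None
the job is handed in; nothing more can be done
```

I slid the tray home and let go of it, then swung the lever to its third click. I handed the job in at about 17.8 s, still holding the knob. The hand-in gave no verdict.

**Tray:** It met the back stop with about 26 N. After I let go, the wrist camera put the tab at stand x ≈ -117 mm and y ≈ 0.4 mm, which is fully home. The dish was within about 2 mm of the pan's centre and upright. The last scene picture, taken with the lever held, still showed the tray docked and the dish upright. The rear-wall pixels alone read 3–4 mm short of that, which I put down to camera error.

**Lever:** My last estimate was 0.70 rad, within the 0.61–0.83 rad band, and it matched the tool's turn of 0.71 rad. The push stepped up twice on the way (about 7 N each time), as expected on leaving the first and second notches; there was no step for leaving the third. At the end the arm was still, with the fingers closed on the knob at the 60 N grip setting. The angle is worked out from the arm's pose, since the lever's joint reading isn't available.

**Bystanders:** I touched none of them. I last saw the timer unmoved after the swing. The beaker and bottle were not looked at again at the end.

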